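# Clamp a tube carrier on the platform shaker with its draw latch

## Task

Load the aluminium tube carrier onto the platform shaker and clamp it for the run: stand it by its handle flat on the platform between the side guides, strike end against the rubber bumpers. Then hook the latch's wire loop over the carrier's upturned strike lip and push the latch lever over, past its toggle point, until it lies shut by itself, with the carrier drawn firmly into the bumpers.

Things in the scene. Friction and masses are not known exactly. Their poses are not given: they have to be found in the camera images.
- shaker: White platform shaker, fixed on the cart, 226 x 156 mm, aluminium platform top 70 mm above the cart. Origin: middle of its underside; x lengthwise from the empty bay to the latch, z up. Side guides 12 mm high bound the bay (inner faces y = +-70.5 mm, x = -105 to -1 mm). The draw latch stands on the centre line, y = 0, between two bumpers
- bumper_1: one of the two rubber bumpers that stop the carrier at the latch side; origin: middle of its front face. 16 mm wide at the shaker's y = +60.5 mm (the other at -60.5), x = 5 mm, 14 to 48 mm above the platform; each yields 7.5 N per mm, up to 9 mm. Posts 50 mm high behind them reach x = 32 mm
- rack_bay (a point): point on the platform top (axes as the shaker) where the carrier's origin lies when it stands in the bay just touching the bumpers. Clamped, the carrier is drawn about 2 to 5 mm further along +x
- rack: Loose aluminium tube carrier, seven capped tubes fixed in it, 110 x 136 x 134 mm, 0.35 to 0.7 kg. Origin: middle of its underside; +x is its front (strike end), to face the latch; 2.5 mm play each side in the guides. Tube tops 98 mm up, at x < -2 mm; ahead an open floor 6 mm high, side walls 24 mm high, front corner blocks 50 mm high at y = +-53 to 68 mm
- rack_handle (a point): middle of the carrier's black handle bar, 126 mm above its base, 25 mm behind its origin; the bar runs along the carrier's y (130 mm), is 14 mm thick along x and 16 mm high: grasp from above across the 14 mm
- strike_seat (a point): on the carrier's steel strike (20 mm wide), axes as the carrier: where the crossbar's middle lies when hooked, 38 mm above the base, 15 mm behind the front. Ledge below it: 33.5 mm above the base, 11 to 42 mm behind the front; upturned lip in front: 5 to 11 mm behind the front, 47 mm high. Lay the crossbar over the lip onto the ledge; a pull to the latch then catches
- latch_lever (a joint): latch lever angle (rad): 0 shut (level, pointing to shaker +x), growing as it swings up and over towards the carrier, 1.57 upright, stop at 2.2. Has drag (0.06 N m), stays where left. With the loop hooked and the carrier at the bumpers it grows taut at about 1.2; toggle point about 0.35; below about 0.25 it pulls itself shut. Needs about 2 to 6 N at the grip
- lever_pivot (a point): the lever's hinge axis (along the shaker's y), 22 mm above the platform, 33 mm behind the bumpers' front faces
- lever_grip (a point): middle of the lever's black grip, 50 mm from the hinge axis; the grip spans 28 to 70 mm from the hinge, is 20 mm wide along the shaker's y and 11 mm thick; push it over with closed fingers (a pinch slips as it turns)
- latch_loop (a joint): angle of the wire loop on the lever (rad): 0 as when hooked and shut, negative swung back; at -3.35, as at the start, it rests on its stop, leaning back over the lever. It swings freely and falls by its weight, about a crank pin 18 mm from the lever's hinge axis, in a direction 0.67 rad below the lever's own
- loop_bar (a point): middle of the loop's crossbar, 64 mm from the crank pin, along the shaker's y: a free-turning steel roller 9 mm thick with flanged ends 13 mm in diameter, 54 mm over the ends, outside the two 6 mm legs. Gripped from above over its two ends, it turns on its pin as the loop swings. Drawn beyond the loop's reach, it swings the lever along

How it is judged:
On the way, in this order (a step that is already met when the one before it is completed fails the run):
1. the carrier stands flat on the platform between the guides, its front within 12 mm of the bumpers (y of rack in the frame of rack_bay between -0.004 and 0.004 m and z of rack in the frame of rack_bay between -0.004 and 0.004 m and angle between rack's own z axis and vertical below 0.05 rad and angle between the x axis of rack and the x axis of shaker, either way round below 0.06 rad and x of rack in the frame of rack_bay above -0.012 m), for 0.2 s.
2. the loop's crossbar lies behind the strike lip on the ledge, with the lever still open (x of loop_bar in the frame of strike_seat between -0.03 and 0.005 m and y of loop_bar in the frame of strike_seat between -0.008 and 0.008 m and z of loop_bar in the frame of strike_seat between -0.005 and 0.007 m and value of joint latch_lever above 0.5 rad), for 0.2 s.
At the end, for the whole second after the job is handed in: The latch lever lies shut (under 0.08 rad) by itself, the loop's crossbar is caught behind the strike lip (within 5 mm of its seat along the carrier), and the carrier stands flat and square between the guides (within 4 mm and 0.06 rad), drawn at least 1.5 mm into the rubber bumpers, at rest (value of joint latch_lever below 0.08 rad and x of loop_bar in the frame of strike_seat between -0.005 and 0.005 m and y of loop_bar in the frame of strike_seat between -0.008 and 0.008 m and z of loop_bar in the frame of strike_seat between -0.005 and 0.007 m and y of rack in the frame of rack_bay between -0.004 and 0.004 m and z of rack in the frame of rack_bay between -0.004 and 0.004 m and angle between rack's own z axis and vertical below 0.05 rad and angle between the x axis of rack and the x axis of shaker, either way round below 0.06 rad and x of rack in the frame of rack_bay above 0.0015 m and linear speed of rack below 0.01 m/s and velocity of joint latch_lever below 0.1 rad/s); the robot touches nothing.
It fails at once if the carrier is tipped by more than 0.6 rad (angle between rack's own z axis and vertical above 0.6 rad).
It fails at once if the carrier is dropped or thrown (moves faster than 1.2 m/s) (linear speed of rack above 1.2 m/s).
It also fails if it takes over 67 s, if anything falls off the work surface, if the arm or the gripper's body presses on something with over 40 N, if the wrist force passes 120 N, or if a joint passes its speed limit or range.

## Robot

A 6-joint arm with a two-finger parallel gripper is mounted at the origin on a cart in front of the work surface, level with it; the furniture and walls round the work are solid. World frame = base frame: x ahead of the robot, y to its left, z up, the work surface at z = 0. Lengths are in m, angles in rad, forces in N, time in s.
With the tool pointing down it reaches from about 0.375 to 0.9 m from the base axis. Payload 3.1 kg.
Tool frame: the origin (TCP) lies at the very end of the fingers, on their centre line; the grasp point (between the pads) lies 19 mm behind it (manip.pinch_z is the distance from the TCP to the grasp point, in m); z points along the fingers, y is the line along which they close (so a half turn about z gives the same grasp; the last joint's range is limited). The gripper opens to 85 mm and grips with 20 to 120 N. Pads are 22 mm wide; open, the fingers measure 114 mm over their backs; the gripper's body (76 mm by 85 mm) begins 54 mm behind the grasp point. The pads swing forward as they close: fully open they stand 13 mm farther back than shut.
Start: joints at [-1.409, 0.527, 1.433, -0, 1.181, -0.178], TCP at [0.208, -0.589, 0.231] pointing down, gripper open.
Joint ranges: [-3.08, 3.08], [-0.75, 2.2], [0.22, 2.44], [-1.43, 4.57], [0, 2.65], [-2.85, 2.85]. Speed limits (rad/s): [2.79, 2.79, 3.14, 3.14, 3.14, 3.14].

## Interface

Orientations are given as a unit quaternion [x, y, z, w].
In Python, from station import manip gives the robot as it stands.
- The arm moves only by the tool servo_tool, never from a script. Its argument "commands" is one flat list of numbers, 7 for each row, row after row: the shift along the tool's x, y, z each as a share of 500 mm, from -1 to 1, then the turn, a rotation vector about the tool's x, y, z each as a share of 360 degrees, from -1 to 1, then the opening, from -1 (shut) to 1 (fully open). In form: [dx, dy, dz, rx, ry, rz, claw, dx, dy, dz, rx, ry, rz, claw, ...]. A call has 1 to 12 rows; each row shifts and turns the commanded pose from where the row before left it, along the tool's axes as they then stand; what a row does not reach is not made up. A row lasts 1/12 s, in which the tool goes at most 41.7 mm and 7.16 degrees, less where a joint would pass 70% of its speed; a pose out of reach is approached as far as the arm can. A call with a number of a shift or a turn outside -1 to 1 is refused whole. A call with a gripper value outside its range is refused whole. The fingers move at their own pace and stop on an object; "force" is the grip in N (left out, the last holds). Time passes only in rows, so rows that do not move let the fingers close. It gives the time, the measured TCP pose, the force, the opening and the grip force at its end, in the units of the state.
- manip.sense(): the state, without advancing time (a new reading comes with each control period).
- manip.snapshot(name): name is "scene" or "top"; returns a dict with "img" (480x640x3 uint8, red, green, blue), "mtx" (3x3 intrinsics, pixels), "distortion" ([k1, k2, p1, p2, k3] as OpenCV has them; the pictures are not rectified), "world_to_cam" (4x4, takes a point from world to camera coordinates). Camera axes: x right, y up, looking along -z (the intrinsics and any distortion apply to the point x, -y, -z); pixel columns grow to the right and rows downward; lengths in m; the calibration is good to about 2 mm. A picture is of the moment at which its call begins. There is no depth.
- manip.sign_off(): hands the job in; it is judged then, once.
Trained networks look in a picture, given as the dict that the camera call returned (one of the last four; its "shot" number tells which), for a name from the list of things; names that differ only in an ending like _2 or _b are one class to them, and where a whole thing is asked for, a point or a joint stands for the part that bears it (a point fixed in the world has none). Each returns a list of dicts, best first, with "conf" (0 to 1); they miss things now and then, are a little off and sometimes report something else, mostly with a low value. They report only what shows in the picture. A call takes as long as a camera call.
- manip.look_for(picture, query): "box" ([left, top, width, height] in pixels, round what is visible of it).
- manip.silhouettes(picture, query): "pixels" (480x640 bool, what is visible of it) and "box" ([left, top, width, height] in pixels, round what is visible of it).
The state is a dict: "t": time; "q": joint angles; "qd": joint speeds; "tau": joint torques, N m; "tcp_pos": TCP position; "tool_rot": TCP orientation; "force": force on the tool from outside, world axes, zero at the start; "ft_torque": the same for the moment, N m; "finger_gap": opening from 0.0 (shut) to 1.0 (fully open); "gripper_force": force on a finger pad.
Only numpy, scipy, OpenCV 4.12 (cv2) and the standard library are available. Lean on these libraries where they do the work, as an engineer would, in place of code of your own. Each camera call takes 0.05 s, during which the arm holds its last target. There are 200 camera calls.

## Working session

There is one attempt and no reset: what is moved stays moved. The work goes in short steps, Python scripts to look and compute and a tool call to move; the robot and the scene stay as the last step left them, time stands still between calls to the robot, and variables do not carry over. Pictures are saved under pics/ and viewed, at most 10 in all, crops included, and the job is handed in when it is done.

Besides the shell and the picture viewer there is one more tool, called in YAML: its name, and indented under it one key for each argument. servo_tool: Moves the arm, as the interface text tells. Its arguments: {"type":"object","properties":{"commands":{"type":"array"},"force":{"type":"number"}},"required":["commands"]}

```bash
mkdir -p pics; ls; python3 - <<'E'
from station import manip
import cv2,numpy as np
s=manip.sense();print({k:np.round(v,3).tolist() for k,v in s.items()})
ims=[]
for n in ["scene","top"]:
    p=manip.snapshot(n);cv2.imwrite(f"pics/{n}0.png",p["img"][:,:,::-1])
    print(n,np.round(p["mtx"],1).tolist(),p["distortion"],np.round(p["world_to_cam"],3).tolist())
    for q in ["shaker","bumper_1","rack","rack_handle","lever_grip","loop_bar","strike_seat"]:
        print(q,[(np.round(d["box"]).tolist(),round(d["conf"],2)) for d in manip.look_for(p,q)][:3])
E
```

```text
pics
{'t': 0.0, 'q': [-1.41, 0.528, 1.434, -0.0, 1.181, -0.178], 'qd': [-0.0, -0.002, -0.0, -0.0, 0.0, -0.001], 'tau': [0.0, -44.234, -17.802, -0.0, 0.009, -0.0], 'tcp_pos': [0.208, -0.589, 0.23], 'tool_rot': [0.986, 0.169, 0.0, -0.001], 'force': [-0.082, 0.292, 0.548], 'ft_torque': [0.074, -0.013, 0.008], 'gripper_force': 0.0, 'finger_gap': 1.002}
scene [[566.7, 0.0, 309.2], [0.0, 566.7, 240.3], [0.0, 0.0, 1.0]] [-0.11267801  0.          0.          0.          0.        ] [[-0.862, -0.506, 0.016, 0.438], [0.276, -0.443, 0.853, -0.244], [-0.424, 0.74, 0.522, -0.752], [0.0, 0.0, 0.0, 1.0]]
shaker [([164.0, 236.0, 158.0, 132.0], 0.8)]
bumper_1 []
rack [([280.0, 177.0, 87.0, 106.0], 0.67)]
rack_handle [([277.0, 179.0, 88.0, 100.0], 0.72)]
lever_grip [([183.0, 250.0, 59.0, 42.0], 0.86)]
loop_bar [([182.0, 271.0, 58.0, 18.0], 0.74)]
strike_seat [([277.0, 177.0, 87.0, 102.0], 0.75)]
top [[559.2, 0.0, 319.2], [0.0, 559.2, 245.8], [0.0, 0.0, 1.0]] [-0.08894615  0.          0.          0.          0.        ] [[-0.005, -1.0, -0.028, 0.018], [0.989, -0.009, 0.15, -0.556], [-0.15, -0.027, 0.988, -0.98], [0.0, 0.0, 0.0, 1.0]]
shaker [([210.0, 191.0, 134.0, 94.0], 0.55), ([360.0, 194.0, 79.0, 89.0], 0.54), ([208.0, 213.0, 51.0, 35.0], 0.54)]
bumper_1 [([265.0, 259.0, 8.0, 10.0], 0.64)]
rack [([362.0, 196.0, 80.0, 89.0], 0.84)]
rack_handle [([363.0, 196.0, 76.0, 92.0], 0.84)]
lever_grip [([206.0, 214.0, 53.0, 35.0], 0.82)]
loop_bar [([206.0, 214.0, 44.0, 31.0], 0.7)]
strike_seat [([363.0, 194.0, 79.0, 90.0], 0.87)]
```

```bash
python3 - <<'E'
import cv2
a=cv2.imread("pics/scene0.png")[150:390,130:400];cv2.imwrite("pics/a.png",cv2.resize(a,None,fx=2.5,fy=2.5,interpolation=2))
a=cv2.imread("pics/top0.png")[170:310,190:460];cv2.imwrite("pics/b.png",cv2.resize(a,None,fx=2.9,fy=2.9,interpolation=2))
E
```

```text
(no output)
```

View pics/a.png

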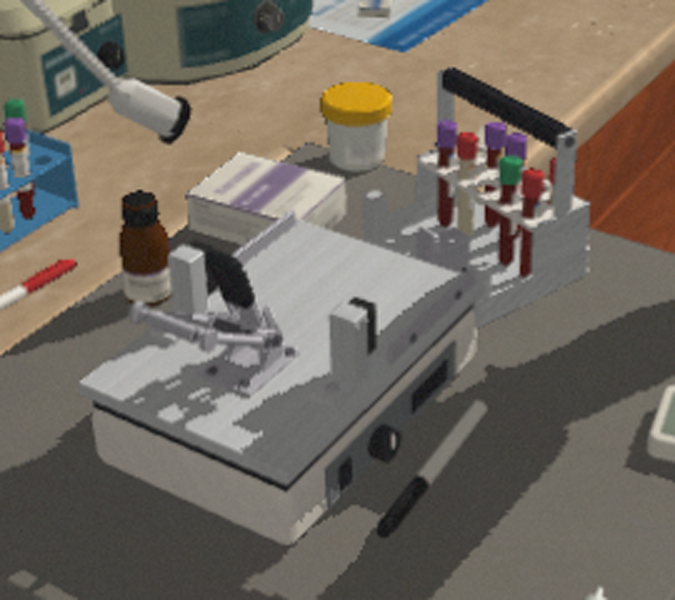

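View pics/b.png

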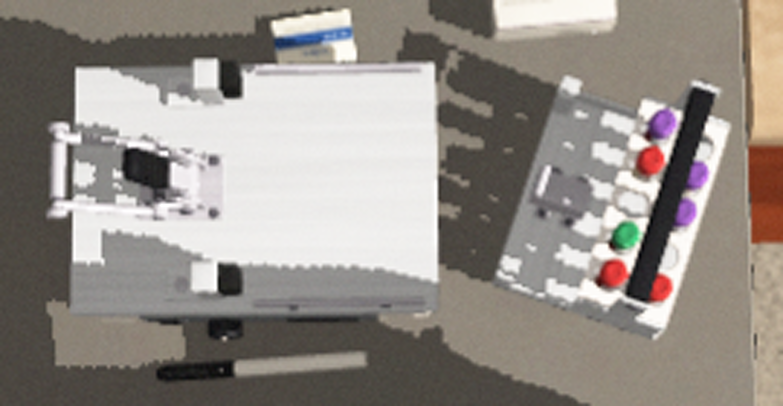

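The scene picture shows the latch standing with its grip upright and its loop leaning outward (crossbar near crop 60,170 in top). The carrier stands to the right in the top view, turned about 17°, with its handle bar from crop (703,88) to (638,298).

```bash
cat > h.py <<'E'
import numpy as np, cv2
from scipy.optimize import least_squares
CAM={"scene":(np.array([[566.7,0,309.2],[0,566.7,240.3],[0,0,1]]),-0.11267801),"top":(np.array([[559.2,0,319.2],[0,559.2,245.8],[0,0,1]]),-0.08894615)}
F=np.diag([1,-1,-1.])
def proj(p,P):
    T=np.array(p["world_to_cam"]);X=(np.atleast_2d(P)@T[:3,:3].T+T[:3,3])@F
    return cv2.projectPoints(X,np.zeros(3),np.zeros(3),np.array(p["mtx"]),np.array(p["distortion"]))[0][:,0]
def ray(p,uv):
    n=cv2.undistortPoints(np.array([[uv]],float),np.array(p["mtx"]),np.array(p["distortion"]))[0,0]
    T=np.array(p["world_to_cam"]);R=T[:3,:3];return -R.T@T[:3,3],R.T@F@np.r_[n,1]
def atz(p,uv,z):
    c,d=ray(p,uv);return c+d*(z-c[2])/d[2]
def place(pose,L):
    x,y,a=pose[:3];L=np.atleast_2d(np.array(L,float));c,s=np.cos(a),np.sin(a)
    return np.c_[x+c*L[:,0]-s*L[:,1],y+s*L[:,0]+c*L[:,1],L[:,2]]
def fit(obs,x0):
    # obs: (pic, local, uv)
    def r(q): return np.concatenate([proj(p,place(q,l))[0]-uv for p,l,uv in obs])
    s=least_squares(r,x0,loss="soft_l1");return s.x,r(s.x).reshape(-1,2)
E
cat > m.py <<'E'
from station import manip
from h import *
S=manip.snapshot("scene");T=manip.snapshot("top")
t=lambda u,v:np.array([u/2.9+190,v/2.9+170]); s=lambda u,v:np.array([u/2.5+130,v/2.5+150])
sh=[(T,[.113,-.078,.07],t(75,66)),(T,[-.113,-.078,.07],t(435,62)),(T,[-.113,.078,.07],t(438,312)),(T,[.113,.078,.07],t(70,313)),
(T,[.005,.0525,.118],t(242,264)),(T,[.005,-.0525,.118],t(241,97)),
(S,[.113,.078,.07],s(290,487)),(S,[.113,-.078,.07],s(80,384)),(S,[-.113,.078,.07],s(476,270))]
q,r=fit(sh,[.55,.1,1.57]);print("shaker",q.round(4),"\n",r.round(1).tolist())
ra=[(T,[-.025,-.065,.134],t(704,88)),(T,[-.025,.065,.134],t(638,298)),(S,[-.025,-.065,.134],s(446,72)),(S,[-.025,.065,.134],s(572,137))]
q2,r=fit(ra,[.55,-.2,1.3]);print("rack",q2.round(4),"\n",r.round(1).tolist())
print("handle",place(q2,[-.025,0,.126]),"bay",place(q,[-.05,0,.07]),"handle at bay",place(q,[-.075,0,.196]),"pivot",place(q,[.038,0,.092]))
# check overlay
for n,p in (("scene",S),("top",T)):
    im=p["img"][:,:,::-1].copy()
    k,o=(2.5,(130,150)) if n=="scene" else (2.9,(190,170))
    c=im[o[1]:o[1]+(240 if n=="scene" else 140),o[0]:o[0]+270]
    c=cv2.resize(c,None,fx=k,fy=k,interpolation=2)
    def ln(pose,pts,col):
        P=(proj(p,place(pose,pts))-o+.0)*k
        cv2.polylines(c,[np.int32(P)],True,col,1)
    ln(q,[[a*.113,b*.078,.07] for a,b in((1,1),(1,-1),(-1,-1),(-1,1))],(0,0,255))
    ln(q,[[.005,.0525,.118],[.005,.0685,.118],[.032,.0685,.12],[.032,.0525,.12]],(255,0,0))
    ln(q,[[.005,-.0525,.118],[.005,-.0685,.118],[.032,-.0685,.12],[.032,-.0525,.12]],(255,0,0))
    for sy in(1,-1): ln(q,[[-.105,sy*.0705,.082],[-.001,sy*.0705,.082]],(0,160,0))
    ln(q2,[[-.018,.065,.134],[-.018,-.065,.134],[-.032,-.065,.134],[-.032,.065,.134]],(0,255,255))
    ln(q2,[[a*.055,b*.068,.0] for a,b in((1,1),(1,-1),(-1,-1),(-1,1))],(0,0,255))
    ln(q2,[[.055,.068,.05],[.055,-.068,.05]],(0,255,0))
    ln(q2,[[.05,.01,.047],[.05,-.01,.047],[.044,-.01,.047],[.044,.01,.047]],(0,255,0))
    cv2.imwrite(f"pics/ov_{n}.png",c)
a=cv2.imread("pics/ov_scene.png");b=cv2.imread("pics/ov_top.png");b=cv2.resize(b,(675,350))
w=np.zeros((600,800,3),np.uint8)
cv2.imwrite("pics/ov.png",cv2.resize(np.vstack([a,b]),(426,600)))
E
python3 m.py
```

```text
shaker [0.5726 0.0868 1.5793] 
 [[-0.0, 1.2], [0.2, -0.1], [0.9, -0.1], [0.4, 1.6], [-1.4, -0.1], [-1.1, -3.2], [-0.2, -5.9], [-1.1, -1.0], [3.9, 3.4]]
rack [ 0.5637 -0.1351  1.2477] 
 [[-0.3, 0.4], [0.1, 1.4], [-0.0, -1.9], [-1.9, -3.4]]
handle [[ 0.55574173 -0.15885513  0.126     ]] bay [[0.57297402 0.03681395 0.07      ]] handle at bay [[0.57318567 0.01181485 0.196     ]] pivot [[0.57222902 0.1248108  0.092     ]]
```

View pics/ov_top.png

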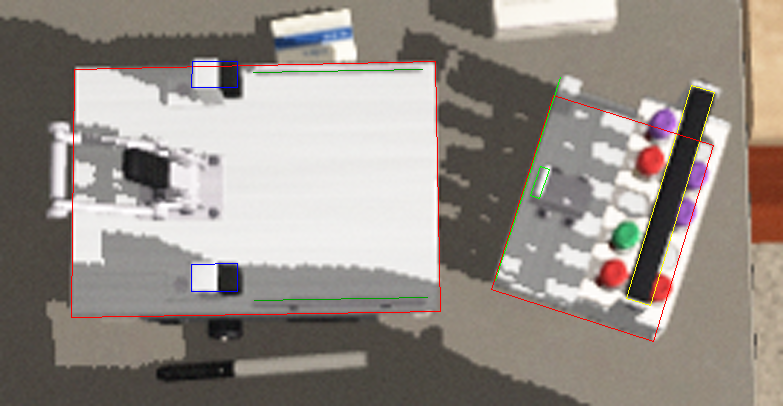

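View pics/ov_scene.png

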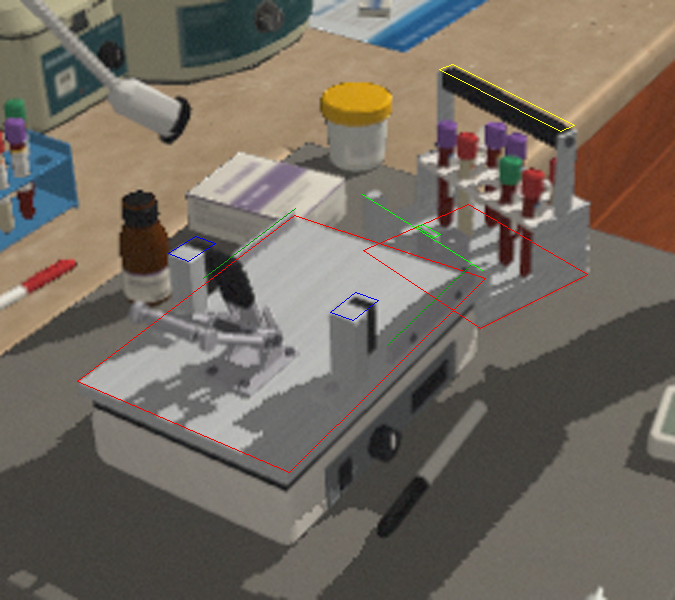

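Top overlay fits both bodies to a few mm: shaker corners, handle and bumpers line up. The scene camera sits about 3 px low. That is good enough to start moving.

servo_tool:
  commands: [0.04,-0.025,0,0,0,0,1,0.068,-0.042,0,0,0,0,1,0.068,-0.042,0,0,0,0,1,0.068,-0.042,0,0,0,0,1,0.068,-0.042,0,0,0,0,1,0.068,-0.042,0,0,0,0,1,0.068,-0.042,0,0,0,0,1,0.068,-0.042,0,0,0,0,1,0.068,-0.042,0,0,0,0,1,0.068,-0.042,0,0,0,0,1,0.068,-0.042,0,0,0,0,1,0.04,-0.025,0,0,0,0,1]

```text
t: 1.9
tcp_pos: [0.4901, -0.2377, 0.2316]
tool_rot: [0.985, 0.17, 0.001, -0.0]
force: [-0.0, -0.4, -0.4]
finger_gap: 0.999
gripper_force: 0.0
```

servo_tool:
  commands: [0,0,0,0,0,0.015,1,0,0,0,0,0,0.015,1,0,0,0,0,0,0.015,1,0,0,0,0,0,0.015,1,0,0,0,0,0,0.015,1,0,0,0,0,0,0.015,1,0,0,0,0,0,0.015,1,0,0,0,0,0,0,1]

```text
t: 2.57
tcp_pos: [0.4883, -0.241, 0.2314]
tool_rot: [0.987, -0.16, 0.0, 0.0]
force: [-0.5, -0.1, -0.0]
finger_gap: 0.997
gripper_force: 0.0
```

servo_tool:
  commands: [0.019,-0.05,0,0,0,0,1,0.019,-0.05,0,0,0,0,1,0.019,-0.05,0,0,0,0,1,0.02,-0.0475,0,0,0,0,1,0,0,0.04,0,0,0,1,0,0,0.05,0,0,0,1,0,0,0.05,0,0,0,1,0,0,0.05,0,0,0,1,0,0,0.035,0,0,0,1,0,0,0.022,0,0,0,1,0,0,0,0,0,0,1]

```text
t: 3.48
tcp_pos: [0.5544, -0.1587, 0.1055]
tool_rot: [0.987, -0.159, -0.002, -0.001]
force: [0.1, 1.1, 0.1]
finger_gap: 1.003
gripper_force: 0.0
```

servo_tool:
  commands: [0,0,0,0,0,0,-1,0,0,0,0,0,0,-1,0,0,0,0,0,0,-1,0,0,0,0,0,0,-1,0,0,0,0,0,0,-1,0,0,0,0,0,0,-1,0,0,0,0,0,0,-1,0,0,0,0,0,0,-1,0,0,0,0,0,0,-1,0,0,0,0,0,0,-1]
  force: 70

```text
t: 4.32
tcp_pos: [0.5563, -0.1593, 0.1086]
tool_rot: [0.987, -0.159, 0.001, 0.0]
force: [0.3, 1.7, 5.3]
finger_gap: 0.147
gripper_force: 70.2
```

servo_tool:
  commands: [0,0,-0.01,0,0,0,-1,0,0,-0.02,0,0,0,-1,0,0,-0.03,0,0,0,-1,0,0,-0.04,0,0,0,-1,0,0,-0.04,0,0,0,-1,0,0,-0.04,0,0,0,-1,0,0,-0.04,0,0,0,-1,0,0,-0.03,0,0,0,-1,0,0,-0.02,0,0,0,-1,0,0,-0.01,0,0,0,-1,0,0,0,0,0,0,-1]

```text
t: 5.23
tcp_pos: [0.556, -0.1596, 0.2486]
tool_rot: [0.987, -0.159, 0.001, 0.0]
force: [-0.4, 0.5, -5.4]
finger_gap: 0.15
gripper_force: 68.8
```

servo_tool:
  commands: [0,0,0,0,0,-0.005,-1,0,0,0,0,0,-0.0075,-1,0,0,0,0,0,-0.0075,-1,0,0,0,0,0,-0.0075,-1,0,0,0,0,0,-0.0075,-1,0,0,0,0,0,-0.0075,-1,0,0,0,0,0,-0.006,-1,0,0,0,0,0,-0.004,-1,0,0,0,0,0,0,-1,0,0,0,0,0,0,-1]

```text
t: 6.07
tcp_pos: [0.5551, -0.1591, 0.2465]
tool_rot: [1.0, 0.005, -0.001, -0.001]
force: [0.3, 0.2, -5.2]
finger_gap: 0.147
gripper_force: 68.7
```

servo_tool:
  commands: [0.004,-0.015,0,0,0,0,-1,0.004,-0.03,0,0,0,0,-1,0.004,-0.04,0,0,0,0,-1,0.004,-0.045,0,0,0,0,-1,0.004,-0.045,0,0,0,0,-1,0.004,-0.045,0,0,0,0,-1,0.004,-0.04,0,0,0,0,-1,0.004,-0.025,0,0,0,0,-1,0.004,-0.015,0,0,0,0,-1,0,0,0,0,0,0,-1,0,0,0,0,0,0,-1,0,0,0,0,0,0,-1]

```text
t: 7.07
tcp_pos: [0.5725, -0.0102, 0.2477]
tool_rot: [1.0, 0.005, -0.0, 0.0]
force: [0.3, -0.6, -4.1]
finger_gap: 0.145
gripper_force: 68.7
```

```bash
cat > ov.py <<'E'
import sys
from station import manip
from h import *
# usage: ov.py name rackx racky rackyaw rackz ; draws shaker(0.5726,.0868,1.5793) and rack outlines, top + scene crops side by side
name=sys.argv[1];R=[float(v) for v in sys.argv[2:6]];Q=[.5726,.0868,1.5793]
out=[]
for n,o,wh,k in (("top",(195,150),(190,150),2.6),("scene",(150,140),(200,220),1.5)):
    p=manip.snapshot(n);im=p["img"][:,:,::-1];c=cv2.resize(im[o[1]:o[1]+wh[1],o[0]:o[0]+wh[0]],None,fx=k,fy=k,interpolation=2)
    cv2.imwrite(f"pics/raw_{name}_{n}.png",im)
    def ln(pose,pts,col,dz=0):
        P=(proj(p,place(pose,np.array(pts)+[0,0,dz]))-o)*k;cv2.polylines(c,[np.int32(P)],True,col,1)
    z=R[3]
    for sy in(1,-1): ln(Q,[[-.105,sy*.0705,.082],[-.001,sy*.0705,.082]],(0,160,0)); ln(Q,[[.005,sy*.0525,.118],[.005,sy*.0685,.118]],(255,0,0))
    ln(R,[[-.018,.065,.134],[-.018,-.065,.134],[-.032,-.065,.134],[-.032,.065,.134]],(0,255,255),z)
    for sy in(1,-1): ln(R,[[.055,sy*.053,.05],[.055,sy*.068,.05],[.055,sy*.068,0]],(0,0,255),z)
    ln(R,[[.05,.01,.047],[.05,-.01,.047],[.044,-.01,.047],[.044,.01,.047]],(0,255,0),z)
    out.append(c)
h=max(c.shape[0] for c in out);out=[cv2.copyMakeBorder(c,0,h-c.shape[0],0,0,0) for c in out]
cv2.imwrite(f"pics/{name}.png",np.hstack(out))
s=manip.sense();print(np.hstack(out).shape,s["tcp_pos"].round(4),np.round(s["tool_rot"],4))
E
python3 ov.py c1 .5735 .0165 1.579 .14
```

```text
(390, 794, 3) [ 0.5724 -0.0103  0.2477] [ 1.0e+00  4.3e-03 -1.0e-04  2.0e-04]
```

View pics/c1.png

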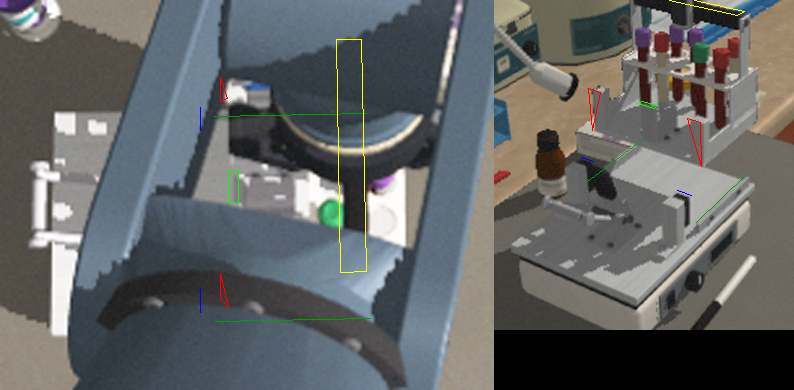

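The top view is mostly hidden by the arm. The scene view shows the carrier above the bay, drawn outline a few px off, so I'll zoom in there.

```bash
python3 -c "
import cv2
a=cv2.imread('pics/raw_c1_scene.png')[130:345,155:345];cv2.imwrite('pics/c2.png',cv2.resize(a,None,fx=2.75,fy=2.75,interpolation=2))"
```

```text
(no output)
```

View pics/c2.png

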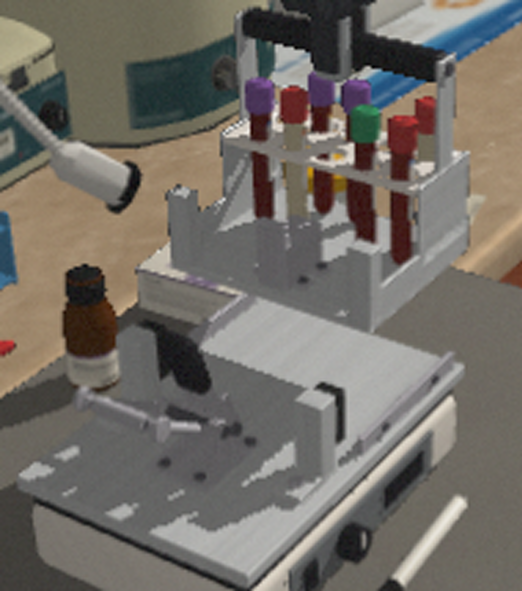

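The carrier hovers level above the bay. Its right block's front-bottom corner is at crop (373,331), its left block's top at (180,190), the platform's near corner at (247,578) and the right post's top at (320,402).

```bash
cat > f.py <<'E'
from station import manip
from h import *
S=manip.snapshot("scene");k=lambda u,v:np.array([u/2.75+155,v/2.75+130])
def fz(obs,x0):
    r=lambda q:np.concatenate([proj(S,place(q,l)+[0,0,q[3]])[0]-uv for l,uv in obs])
    s=least_squares(r,x0,loss="soft_l1");return s.x.round(4),(r(s.x).reshape(-1,2)).round(1).tolist()
sh=[([.113,.078,.07],k(247,578)),([.113,-.078,.07],k(19,478)),([-.113,.078,.07],k(463,370)),([.032,.0685,.12],k(320,402)),([.032,.0525,.12],k(297,393)),([.032,-.0685,.12],k(122,333))]
print(fz(sh,[.57,.09,1.58,0]))
ra=[([.055,.068,0],k(373,331)),([.055,.068,.05],k(373,254)),([.055,.053,.05],k(348,246)),([.055,-.068,.05],k(168,192)),([.055,-.053,.05],k(187,198)),([.055,-.068,0],k(170,265)),([-.025,.065,.134],k(448,60)),([-.025,-.065,.134],k(242,12))]
print(fz(ra,[.57,.01,1.58,.14]))
E
python3 f.py
```

```text
(array([ 0.575 ,  0.0823,  1.5697, -0.0043]), [[0.7, -1.3], [0.0, -1.5], [1.3, -2.3], [-0.0, 2.6], [-0.7, 2.5], [-1.1, 0.8]])
(array([0.5781, 0.0053, 1.5961, 0.133 ]), [[-0.2, 0.4], [-0.3, -0.4], [0.1, -0.1], [-0.4, 0.3], [0.4, 0.4], [1.0, 1.4], [-2.1, -1.8], [1.1, -0.4]])
```

servo_tool:
  commands: [0,-0.012,0,0,0,0,-1,0,-0.012,0,0,0,0,-1,0,-0.012,0,0,0,0,-1,0,0,0.02,0,0,0,-1,0,0,0.02,0,0,0,-1,0,0,0.02,0,0,0,-1,0,0,0.015,0,0,0,-1,0,0,0.008,0,0,0,-1,0,0,0,0,0,0,-1,0,0,0,0,0,0,-1]

```text
t: 8.05
tcp_pos: [0.5722, 0.0086, 0.2058]
tool_rot: [1.0, 0.005, -0.0, -0.0]
force: [0.6, -0.3, -3.5]
finger_gap: 0.15
gripper_force: 68.6
```

```bash
python3 -c "
from station import manip;import cv2
print(manip.sense()['tcp_pos'])
i=manip.snapshot('scene')['img'][:,:,::-1];cv2.imwrite('pics/raw3.png',i)
cv2.imwrite('pics/c3.png',cv2.resize(i[190:330,180:340],None,fx=4.2,fy=4.2,interpolation=2))"
```

```text
[0.57217475 0.00864241 0.20582104]
```

View pics/c3.png

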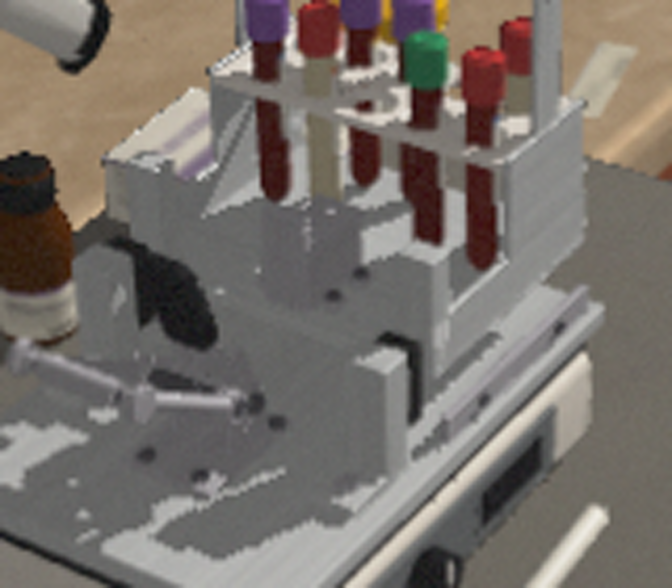

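Carrier sits just above the guides: its right wall's bottom edge runs crop (437,375)–(583,243), and the right guide lies just outside it from (440,422) to (588,288). I'll refit with the yaw fixed.

```bash
cat >> f.py <<'E'
print("---")
def fx(obs,x0,yaw,z):
    r=lambda q:np.concatenate([proj(S,place([q[0],q[1],yaw],l)+[0,0,z])[0]-uv for l,uv in obs])
    s=least_squares(r,x0,loss="soft_l1");return s.x.round(4),(r(s.x).reshape(-1,2)).round(1).tolist()
for yaw in(1.575,1.579,1.585):
  print(yaw,fx(sh[:3],[.57,.09],yaw,-.003),fx(sh[3:],[.57,.09],yaw,-.003)[0],fx(ra,[.57,.01],yaw,.136))
k=lambda u,v:np.array([u/4.2+180,v/4.2+190])
ra=[([.055,.068,0],k(437,375)),([-.055,.068,0],k(583,243)),([.055,.068,.05],k(437,265))]
print("now",fx(ra,[.57,.03],1.579,.0935))
# guide lines predicted in c3 crop for shaker x shifts
for dx in (0,.003):
  P=(proj(S,place([.5726+dx,.084,1.579],[[-.105,.0705,.079],[-.001,.0705,.079],[-.105,-.0705,.079],[-.001,-.0705,.079]]))-[180,190])*4.2
  print(dx,P.round().tolist())
# profile across the right guide in the picture
g=cv2.cvtColor(cv2.imread("pics/raw3.png"),6)
for v in (264,272,280): print(v,list(range(286,326,1))[0],g[v,284:326].tolist())
E
python3 f.py | sed -n '/---/,$p'
```

```text
---
1.575 (array([0.5732, 0.087 ]), [[0.2, 0.3], [-1.2, 0.1], [0.7, -1.5]]) [0.5765 0.0789] (array([0.5739, 0.0096]), [[-0.5, 1.0], [-0.5, 0.0], [-0.2, 0.2], [-0.2, -0.2], [0.6, 0.0], [1.2, 1.1], [-1.2, -1.8], [2.4, -1.1]])
1.579 (array([0.5735, 0.087 ]), [[0.4, 0.2], [-1.3, 0.2], [0.4, -1.7]]) [0.5766 0.079 ] (array([0.5741, 0.0096]), [[-0.4, 1.0], [-0.5, -0.1], [-0.1, 0.2], [-0.3, -0.1], [0.5, 0.1], [1.1, 1.1], [-1.3, -1.9], [2.1, -1.1]])
1.585 (array([0.5737, 0.087 ]), [[0.9, 0.1], [-1.3, 0.5], [0.1, -2.0]]) [0.5768 0.0792] (array([0.5744, 0.0096]), [[-0.3, 0.8], [-0.3, -0.2], [0.0, 0.1], [-0.5, 0.0], [0.4, 0.1], [0.9, 1.2], [-1.4, -2.1], [1.7, -1.0]])
now (array([0.5741, 0.0276]), [[-0.1, 1.1], [0.5, -0.5], [-0.3, -0.5]])
0 [[584.0, 282.0], [445.0, 416.0], [291.0, 186.0], [137.0, 303.0]]
0.003 [[577.0, 280.0], [438.0, 413.0], [285.0, 184.0], [131.0, 301.0]]
264 286 [134, 139, 157, 175, 141, 138, 140, 141, 139, 136, 140, 138, 140, 139, 143, 145, 141, 158, 178, 176, 177, 175, 174, 173, 172, 170, 170, 161, 162, 151, 121, 125, 125, 124, 126, 142, 174, 183, 174, 133, 105, 110]
272 286 [161, 161, 140, 137, 137, 140, 144, 140, 123, 105, 103, 108, 123, 142, 174, 173, 171, 163, 155, 159, 158, 146, 126, 126, 126, 122, 121, 138, 180, 182, 168, 139, 135, 113, 76, 85, 108, 106, 104, 107, 104, 108]
280 286 [106, 103, 111, 123, 140, 175, 175, 172, 171, 167, 156, 160, 158, 136, 127, 126, 129, 140, 154, 163, 185, 185, 158, 138, 136, 109, 73, 126, 195, 217, 214, 199, 189, 174, 169, 166, 141, 106, 107, 105, 107, 102]
```

servo_tool:
  commands: [0,0,0.006,0,0,0,-1,0,0,0.006,0,0,0,-1,0,0,0.006,0,0,0,-1,0,0,0.006,0,0,0,-1,0,0,0.006,0,0,0,-1,0,0,0.006,0,0,0,-1,0,0,0,0,0,0,-1,0,0,0,0,0,0,-1]

```text
t: 8.82
tcp_pos: [0.572, 0.0088, 0.188]
tool_rot: [1.0, 0.005, -0.0, -0.0]
force: [-0.3, -1.1, -4.1]
finger_gap: 0.149
gripper_force: 68.7
```

servo_tool:
  commands: [0,0,0.004,0,0,0,-1,0,0,0.004,0,0,0,-1,0,0,0.004,0,0,0,-1,0,0,0,0,0,0,-1]

```text
t: 9.15
tcp_pos: [0.5719, 0.0088, 0.1819]
tool_rot: [1.0, 0.005, -0.0, -0.0]
force: [0.7, 0.2, -4.4]
finger_gap: 0.15
gripper_force: 68.7
```

servo_tool:
  commands: [0,0,0.002,0,0,0,-1,0,0,0.002,0,0,0,-1,0,0,0,0,0,0,-1,0,0,0,0,0,0,-1]

```text
t: 9.48
tcp_pos: [0.5722, 0.0088, 0.1803]
tool_rot: [1.0, 0.005, -0.0, -0.0]
force: [0.4, 0.1, -5.0]
finger_gap: 0.146
gripper_force: 68.7
```

servo_tool:
  commands: [0,0,0.002,0,0,0,-1,0,0,0.002,0,0,0,-1,0,0,0,0,0,0,-1,0,0,0,0,0,0,-1]

```text
t: 9.82
tcp_pos: [0.5723, 0.0087, 0.1787]
tool_rot: [1.0, 0.005, 0.0, 0.0]
force: [-1.3, -0.4, -0.6]
finger_gap: 0.149
gripper_force: 69.1
```

servo_tool:
  commands: [0,-0.003,0,0,0,0,-1,0,-0.003,0,0,0,0,-1,0,0,0,0,0,0,-1,0,0,0,0,0,0,-1]

```text
t: 10.15
tcp_pos: [0.5727, 0.0118, 0.1787]
tool_rot: [1.0, 0.005, 0.001, 0.0]
force: [0.3, -1.3, -0.8]
finger_gap: 0.15
gripper_force: 69.3
```

servo_tool:
  commands: [0,-0.003,0,0,0,0,-1,0,-0.003,0,0,0,0,-1,0,0,0,0,0,0,-1,0,0,0,0,0,0,-1]

```text
t: 10.48
tcp_pos: [0.5728, 0.0137, 0.1789]
tool_rot: [1.0, 0.005, 0.001, 0.001]
force: [-1.6, -4.4, 0.5]
finger_gap: 0.148
gripper_force: 69.6
```

servo_tool:
  commands: [0,0,0,0,0,0,1,0,0,0,0,0,0,1,0,0,0,0,0,0,1,0,0,0,0,0,0,1,0,0,0,0,0,0,1,0,0,-0.02,0,0,0,1,0,0,-0.04,0,0,0,1,0,0,-0.06,0,0,0,1,0,0,-0.06,0,0,0,1,0,0,-0.06,0,0,0,1,0,0,-0.04,0,0,0,1]

```text
t: 11.4
tcp_pos: [0.5731, 0.0148, 0.3224]
tool_rot: [1.0, 0.005, 0.002, 0.0]
force: [0.2, -0.3, 0.7]
finger_gap: 0.998
gripper_force: 0.0
```

```bash
cat > l.py <<'E'
from station import manip
from h import *
S=manip.snapshot("scene");T=manip.snapshot("top")
Q=[.573,.0885,1.579]
def bar(th): 
    f=th-.67;return [.038+.018*np.cos(f)+.064*np.cos(th-.643),0,.092+.018*np.sin(f)+.064*np.sin(th-.643)]
def grip(th): return [.038+.05*np.cos(th),0,.092+.05*np.sin(th)]
for th in np.arange(.8,1.71,.1):
    B=place(Q,[bar(th),grip(th)]);print(round(th,1),B[0].round(3),proj(T,B).round(1).tolist(),proj(S,B).round(1).tolist())
print("obs top bar 210.7,228.6 grip 240.7,227.9; scene bar 200,280.4 grip ~ 222,261")
for n,p in(("top",T),("scene",S)):
    for q in("loop_bar","lever_grip"): print(n,q,[(d["box"],round(d["conf"],2)) for d in manip.look_for(p,q)[:1]])
c=[ray(T,(210.7,228.6)),ray(S,(200,280.4))]
A=sum(np.eye(3)-np.outer(d,d)/(d@d) for _,d in c);b=sum((np.eye(3)-np.outer(d,d)/(d@d))@o for o,d in c);print("tri",np.linalg.solve(A,b).round(4))
a=T["img"][195:265,190:330,::-1];cv2.imwrite("pics/c4.png",np.vstack([cv2.resize(a,(560,280),interpolation=2),cv2.resize(S["img"][230:310,170:310,::-1],(560,320),interpolation=2)]))
E
python3 l.py
```

```text
0.8 [0.572 0.208 0.104] [[206.6, 232.7], [230.4, 229.8]] [[195.6, 303.9], [214.7, 273.9]]
0.9 [0.572 0.206 0.112] [[206.5, 231.9], [232.3, 229.4]] [[195.8, 298.7], [216.2, 270.7]]
1.0 [0.572 0.203 0.12 ] [[206.8, 231.1], [234.3, 229.0]] [[196.4, 293.3], [217.8, 267.7]]
1.1 [0.572 0.2   0.128] [[207.7, 230.2], [236.7, 228.7]] [[197.4, 287.7], [219.5, 264.8]]
1.2 [0.572 0.196 0.135] [[209.0, 229.4], [239.1, 228.5]] [[198.7, 282.1], [221.4, 262.1]]
1.3 [0.572 0.192 0.142] [[210.9, 228.7], [241.8, 228.2]] [[200.4, 276.4], [223.3, 259.7]]
1.4 [0.572 0.186 0.148] [[213.2, 227.9], [244.6, 228.1]] [[202.5, 270.8], [225.3, 257.5]]
1.5 [0.572 0.181 0.154] [[216.0, 227.2], [247.5, 227.9]] [[204.8, 265.4], [227.3, 255.5]]
1.6 [0.572 0.174 0.159] [[219.2, 226.6], [250.5, 227.9]] [[207.4, 260.1], [229.4, 253.9]]
1.7 [0.572 0.167 0.163] [[222.8, 226.0], [253.5, 227.9]] [[210.3, 255.1], [231.4, 252.6]]
obs top bar 210.7,228.6 grip 240.7,227.9; scene bar 200,280.4 grip ~ 222,261
top loop_bar []
top lever_grip [([231.5, 217.5, 28.8, 21.2], 0.72)]
scene loop_bar [([183.8, 272.7, 55.8, 18.8], 0.89)]
scene lever_grip [([183.6, 252.3, 57.1, 40.8], 0.81)]
tri [0.573  0.1931 0.1356]
```

View pics/c4.png

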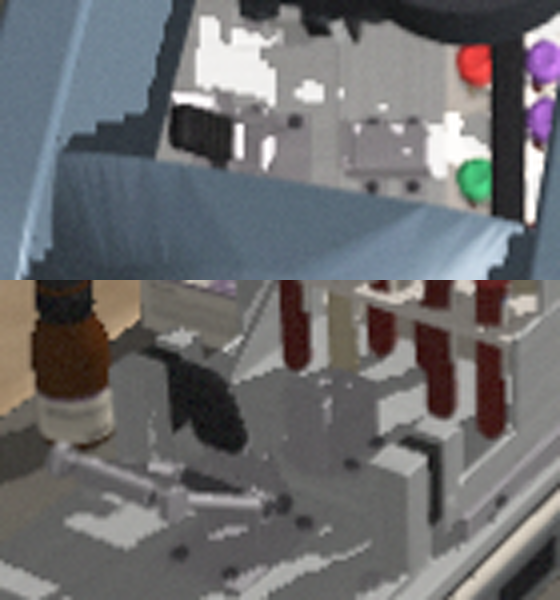

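Lever angle reads ≈1.25 rad from the overlay, with the crossbar near (0.5725, 0.194, 0.138). The strike sits in line with the latch, carrier well seated. Next: turn 90° and tilt to clear the tubes.

servo_tool:
  commands: [0,0,0,0,0,-0.0195,1,0,0,0,0,0,-0.0195,1,0,0,0,0,0,-0.0195,1,0,0,0,0,0,-0.0195,1,0,0,0,0,0,-0.0195,1,0,0,0,0,0,-0.0195,1,0,0,0,0,0,-0.0195,1,0,0,0,0,0,-0.0195,1,0,0,0,0,0,-0.0195,1,0,0,0,0,0,-0.0195,1,0,0,0,0,0,-0.0195,1,0,0,0,0,0,-0.0195,1]

```text
t: 12.7
tcp_pos: [0.5712, 0.015, 0.3163]
tool_rot: [0.736, 0.677, -0.001, -0.002]
force: [-0.6, -0.4, 0.2]
finger_gap: 0.998
gripper_force: 0.0
```

servo_tool:
  commands: [0,0,0,0,0,-0.0157,1,0.03,0,0,0,0,0,1,0.06,0,0,0,0,0,1,0.07,0,0,0,0,0,1,0.07,0,0,0,0,0,1,0.07,0,0,0,0,0,1,0.06,0,0,0,0,0,1,0.03,0,0,0,0,0,1,0,0,0,0,-0.016,0,1,0,0,0,0,-0.016,0,1,0,0,0,0,-0.0157,0,1,0,0,0,0,0,0,1]

```text
t: 13.7
tcp_pos: [0.5695, 0.2121, 0.3157]
tool_rot: [0.695, 0.704, -0.107, 0.105]
force: [0.4, 1.3, -0.2]
finger_gap: 1.001
gripper_force: 0.0
```

servo_tool:
  commands: [0.035,0.003,0.02,0,0,0,1,0.036,0.003,0.04,0,0,0,1,0,0,0.06,0,0,0,1,0,0,0.06,0,0,0,1,0,0,0.06,0,0,0,1,0,0,0.05,0,0,0,1,0,0,0.03,0,0,0,1,0,0,0.02,0,0,0,1,0,0,0,0,0,0,1,0,0,0,0,0,0,1]

```text
t: 14.53
tcp_pos: [0.5739, 0.1928, 0.1453]
tool_rot: [0.697, 0.702, -0.105, 0.105]
force: [0.2, 0.1, 0.2]
finger_gap: 0.996
gripper_force: 0.0
```

```bash
python3 -c "
from station import manip;import cv2
s=manip.sense();print(s['tcp_pos'],s['tool_rot'],s['force'])
i=manip.snapshot('scene')['img'][:,:,::-1]
cv2.imwrite('pics/c5.png',cv2.resize(i[190:310,150:310],None,fx=4.2,fy=4.2,interpolation=2))"
```

```text
[0.57386726 0.19275434 0.14525082] [ 0.69682251  0.70158658 -0.10529646  0.10548612] [0.24689343 0.14732652 0.1562337 ]
```

View pics/c5.png

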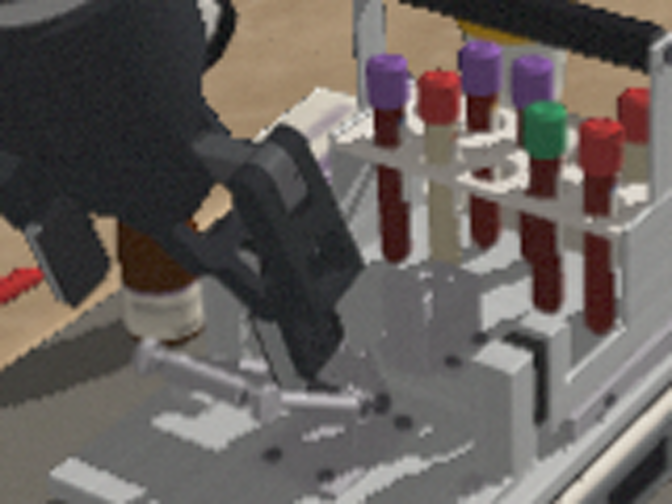

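The open fingers straddle the bar: tips near crop (75,300) and (318,385), bar ends at (150,355) and (262,400). They need about 22 mm more along the tool, then close.

servo_tool:
  commands: [0.003,-0.002,0.015,0,0,0,1,0.003,-0.001,0.018,0,0,0,1,0,0,0.01,0,0,0,1,0,0,0,0,0,0,1]

```text
t: 14.92
tcp_pos: [0.5711, 0.1897, 0.1227]
tool_rot: [0.696, 0.702, -0.106, 0.105]
force: [-0.4, 0.3, 0.5]
finger_gap: 1.001
gripper_force: 0.0
```

servo_tool:
  commands: [0,0,0,0,0,0,-1,0,0,0,0,0,0,-1,0,0,0,0,0,0,-1,0,0,0,0,0,0,-1,0,0,0,0,0,0,-1,0,0,0,0,0,0,-1,0,0,0,0,0,0,-1]
  force: 40

```text
t: 15.5
tcp_pos: [0.5724, 0.1905, 0.1243]
tool_rot: [0.696, 0.702, -0.105, 0.106]
force: [-0.3, 2.7, 2.5]
finger_gap: 0.618
gripper_force: 42.0
```

servo_tool:
  commands: [-0.0164,0,-0.0095,0,0,0,-1,-0.0164,0,-0.0095,0,0,0,-1,-0.0187,0,-0.0042,0,0,0,-1,-0.0187,0,-0.0042,0,0,0,-1,-0.0191,0,0.0015,0,0,0,-1,-0.0191,0,0.0015,0,0,0,-1,0,0,0,0,0,0,-1]

```text
t: 16.08
tcp_pos: [0.5726, 0.1393, 0.1519]
tool_rot: [0.697, 0.701, -0.106, 0.106]
force: [-1.4, -1.0, 3.2]
finger_gap: 0.618
gripper_force: 43.4
```

servo_tool:
  commands: [-0.0177,0,0.007,0,0,0,-1,-0.0177,0,0.007,0,0,0,-1,-0.0149,0,0.012,0,0,0,-1,-0.0149,0,0.012,0,0,0,-1,-0.0107,0,0.0158,0,0,0,-1,-0.0107,0,0.0158,0,0,0,-1,0,0,0,0,0,0,-1]

```text
t: 16.67
tcp_pos: [0.5727, 0.089, 0.1293]
tool_rot: [0.697, 0.702, -0.106, 0.105]
force: [-0.2, 0.9, -2.3]
finger_gap: 0.619
gripper_force: 43.0
```

servo_tool:
  commands: [-0.0069,0,0.0116,0,0,0,-1,-0.0069,0,0.0116,0,0,0,-1,-0.0087,0,0.0058,0,0,0,-1,-0.0087,0,0.0058,0,0,0,-1,0,0,0,0,0,0,-1,0,0,0,0,0,0,-1]

```text
t: 17.17
tcp_pos: [0.5729, 0.0705, 0.1187]
tool_rot: [0.696, 0.702, -0.105, 0.106]
force: [-1.4, 4.6, -1.5]
finger_gap: 0.621
gripper_force: 43.1
```

servo_tool:
  commands: [0.002,0,0.01,0,0,0,-1,0.002,0,0.01,0,0,0,-1,0.002,0,0.01,0,0,0,-1,0,0,0,0,0,0,-1,0,0,0,0,0,0,-1]

```text
t: 17.58
tcp_pos: [0.5729, 0.0675, 0.1036]
tool_rot: [0.696, 0.702, -0.106, 0.106]
force: [-1.6, -5.0, 0.0]
finger_gap: 0.611
gripper_force: 43.0
```

servo_tool:
  commands: [0.002,0,0.006,0,0,0,-1,0.002,0,0.006,0,0,0,-1,0,0,0,0,0,0,-1,0,0,0,0,0,0,-1]

```text
t: 17.92
tcp_pos: [0.573, 0.0683, 0.0976]
tool_rot: [0.696, 0.702, -0.106, 0.106]
force: [-1.2, -4.7, 1.0]
finger_gap: 0.616
gripper_force: 43.0
```

```bash
python3 -c "
from station import manip;import cv2,numpy as np
s=manip.sense();print(s['tcp_pos'],s['force'])
i=manip.snapshot('scene')['img'][:,:,::-1]
t=manip.snapshot('top')['img'][:,:,::-1]
cv2.imwrite('pics/c6.png',np.hstack([cv2.resize(i[180:305,200:310],None,fx=4,fy=4,interpolation=2),cv2.resize(t[185:310,250:340],None,fx=4,fy=4,interpolation=2)]))"
```

```text
[0.57295208 0.06829912 0.09758962] [-1.24700922 -4.69340896  1.02123925]
```

View pics/c6.png

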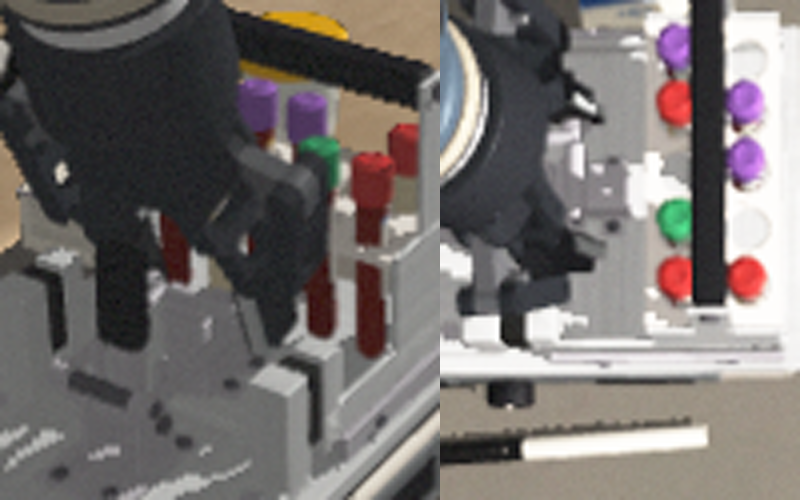

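Scene view: lever now upright near (120,300), fingers reaching down over the strike, clear of tubes and posts. I'll lower until the bar touches the ledge.

servo_tool:
  commands: [0.001,0,0.004,0,0,0,-1,0.001,0,0.003,0,0,0,-1,0,0,0,0,0,0,-1,0,0,0,0,0,0,-1]

```text
t: 18.35
tcp_pos: [0.573, 0.0685, 0.0957]
tool_rot: [0.696, 0.702, -0.106, 0.107]
force: [-4.6, -3.5, 9.0]
finger_gap: 0.615
gripper_force: 43.8
```

servo_tool:
  commands: [0,0,0,0,0,0,0.46,0,0,0,0,0,0,0.46,0,0,0,0,0,0,0.46,0,0,0,0,0,0,0.46,0,0,-0.01,0,0,0,0.46,0,0,-0.02,0,0,0,0.46,0,0,-0.03,0,0,0,0.46,0,0,-0.04,0,0,0,0.46,0,0,-0.05,0,0,0,0.46,0,0,-0.05,0,0,0,0.46,0,0,-0.04,0,0,0,0.46,0,0,0,0,0,0,0.46]

```text
t: 19.35
tcp_pos: [0.5759, 0.1059, 0.2139]
tool_rot: [0.696, 0.702, -0.101, 0.109]
force: [0.1, 0.9, 0.1]
finger_gap: 0.731
gripper_force: 0.0
```

```bash
cat > chk.py <<'E'
from station import manip
from h import *
S=manip.snapshot("scene");T=manip.snapshot("top")
Q=[.573,.0885,1.579]
for n,p in(("top",T),("scene",S)):
    for q in("loop_bar","lever_grip"): print(n,q,[(np.round(d["box"]).tolist(),round(d["conf"],2)) for d in manip.look_for(p,q)[:2]])
    pts=[("seat",[-.010,0,.108]),("barL",[-.015,.027,.108]),("barR",[-.015,-.027,.108])]+[(f"grip{t}",[.038+.05*np.cos(t),0,.092+.05*np.sin(t)]) for t in(1.2,1.5,1.8)]
    for k,l in pts: print(n,k,proj(p,place(Q,l))[0].round(1).tolist())
    cv2.imwrite(f"pics/chk_{n}.png",p["img"][:,:,::-1])
    # dark grip centroid
    for t,b in (("scene",(205,230,255,280)),("top",(235,215,280,245))):
        if t==n:
            m=p["img"][b[1]:b[3],b[0]:b[2]].max(2)<55;v,u=np.nonzero(m);print(n,"dark centroid",u.mean()+b[0],v.mean()+b[1],m.sum(), np.percentile(u,[2,98])+b[0],np.percentile(v,[2,98])+b[1]) if m.any() else 0
E
python3 chk.py
```

```text
top loop_bar []
top lever_grip [([246.0, 216.0, 44.0, 30.0], 0.91), ([273.0, 178.0, 62.0, 92.0], 0.42)]
top seat [280.3, 230.9]
top barL [283.3, 246.4]
top barR [283.2, 215.5]
top grip1.2 [239.1, 228.5]
top grip1.5 [247.5, 227.9]
top grip1.8 [256.5, 227.9]
top dark centroid 243.02539682539683 231.05714285714285 315 [235. 254.] [218. 244.]
scene loop_bar [([213.0, 250.0, 58.0, 37.0], 0.79)]
scene lever_grip [([211.0, 243.0, 53.0, 47.0], 0.93), ([212.0, 177.0, 99.0, 117.0], 0.42)]
scene seat [248.6, 258.4]
scene barL [264.8, 261.9]
scene barR [236.5, 252.0]
scene grip1.2 [221.4, 262.1]
scene grip1.5 [227.3, 255.5]
scene grip1.8 [233.4, 251.5]
scene dark centroid 225.74878048780488 255.0219512195122 410 [209.   235.82] [242.   275.82]
```

servo_tool:
  commands: [-0.022,0,0.0068,0,0,0,-1,-0.022,0,0.0068,0,0,0,-1,0,0,0,0,0,0,-1,0,0,0,0,0,0,-1,0,0,0,0,0,0,-1,0,0,0,0,0,0,-1,0,0,0,0,0,0,-1]

```text
t: 20.23
tcp_pos: [0.5732, 0.0812, 0.2087]
tool_rot: [0.696, 0.702, -0.105, 0.106]
force: [-0.2, -1.0, 0.3]
finger_gap: -0.004
gripper_force: 0.0
```

servo_tool:
  commands: [0.008,0,0.026,0,0,0,-1,0.01,0,0.0325,0,0,0,-1,0.01,0,0.0325,0,0,0,-1,0.008,0,0.026,0,0,0,-1,0,0,0,0,0,0,-1]

```text
t: 20.65
tcp_pos: [0.5711, 0.0812, 0.1447]
tool_rot: [0.696, 0.702, -0.107, 0.104]
force: [-0.7, -0.8, 0.6]
finger_gap: -0.004
gripper_force: 0.0
```

servo_tool:
  commands: [0.018,0.001,-0.007,0,0,0,-1,0.018,0.001,-0.007,0,0,0,-1,0.018,0,-0.007,0,0,0,-1,0.018,0,-0.007,0,0,0,-1,0.011,0,-0.0015,0,0,0,-1,0.011,0,-0.0015,0,0,0,-1,0,0,0,0,0,0,-1]

```text
t: 21.23
tcp_pos: [0.5742, 0.1319, 0.1488]
tool_rot: [0.696, 0.703, -0.104, 0.106]
force: [0.7, 0.8, -0.4]
finger_gap: 0.004
gripper_force: 0.1
```

servo_tool:
  commands: [0.011,0,0.0008,0,0,0,-1,0.011,0,0.0008,0,0,0,-1,0.0107,0,0.0031,0,0,0,-1,0.0107,0,0.0031,0,0,0,-1,0,0,0,0,0,0,-1,0,0,0,0,0,0,-1]

```text
t: 21.73
tcp_pos: [0.5741, 0.1504, 0.1387]
tool_rot: [0.696, 0.702, -0.105, 0.106]
force: [0.4, 0.4, 4.9]
finger_gap: -0.0
gripper_force: 1.9
```

servo_tool:
  commands: [0.0098,0,0.0049,0,0,0,-1,0.0098,0,0.0049,0,0,0,-1,0.0086,0,0.0068,0,0,0,-1,0.0086,0,0.0068,0,0,0,-1,0,0,0,0,0,0,-1,0,0,0,0,0,0,-1]

```text
t: 22.23
tcp_pos: [0.5729, 0.1645, 0.121]
tool_rot: [0.696, 0.702, -0.105, 0.105]
force: [-0.3, 0.4, -0.2]
finger_gap: 0.007
gripper_force: 0.0
```

servo_tool:
  commands: [0.0071,0,0.0085,0,0,0,-1,0.0071,0,0.0085,0,0,0,-1,0.0042,0,0.0071,0,0,0,-1,0.0042,0,0.0071,0,0,0,-1,0,0,0,0,0,0,-1,0,0,0,0,0,0,-1]

```text
t: 22.73
tcp_pos: [0.5731, 0.1703, 0.1027]
tool_rot: [0.696, 0.702, -0.106, 0.106]
force: [-0.6, -0.8, 0.6]
finger_gap: -0.002
gripper_force: 0.0
```

```bash
sed -i 's/(1.2,1.5,1.8)/(0,.4,1.2)/' chk.py; python3 chk.py
```

```text
top loop_bar [([243.0, 217.0, 40.0, 28.0], 0.67)]
top lever_grip [([234.0, 216.0, 50.0, 31.0], 0.56), ([265.0, 257.0, 6.0, 16.0], 0.24)]
top seat [280.3, 230.9]
top barL [283.3, 246.4]
top barR [283.2, 215.5]
top grip0 [225.6, 233.6]
top grip0.4 [225.7, 231.6]
top grip1.2 [239.1, 228.5]
top dark centroid 239.33333333333334 231.66666666666666 9 [235.   247.84] [227. 237.]
scene loop_bar [([224.0, 254.0, 40.0, 48.0], 0.79), ([224.0, 179.0, 88.0, 117.0], 0.28)]
scene lever_grip [([198.0, 257.0, 62.0, 53.0], 0.87)]
scene seat [248.6, 258.4]
scene barL [264.8, 261.9]
scene barR [236.5, 252.0]
scene grip0 [210.1, 299.4]
scene grip0.4 [210.7, 287.1]
scene grip1.2 [221.4, 262.1]
scene dark centroid 212.86456692913387 259.11181102362207 635 [205. 233.] [231. 279.]
```

servo_tool:
  commands: [0,0,-0.03,0,0,0,-1,0,0,-0.06,0,0,0,-1,0,0,-0.07,0,0,0,-1,0,0,-0.07,0,0,0,-1,0,0,-0.07,0,0,0,-1,0.03,0,-0.06,0,0,0,-1,0,0,0,0,0,0,-1,0,0,0,0,0,0,-1]

```text
t: 23.7
tcp_pos: [0.5736, 0.2391, 0.2731]
tool_rot: [0.696, 0.702, -0.103, 0.107]
force: [-1.2, -0.0, -0.1]
finger_gap: -0.001
gripper_force: 0.0
```

```bash
cat > c.py <<'E'
from station import manip
from h import *
S=manip.snapshot("scene");Q=[.573,.0885,1.579]
for q in("loop_bar","lever_grip"): print(q,[(np.round(d["box"]).tolist(),round(d["conf"],2)) for d in manip.look_for(S,q)[:2]])
g=S["img"].max(2);b=(195,280,232,318)
m=g[b[1]:b[3],b[0]:b[2]]<60;v,u=np.nonzero(m);print("dark",m.sum(),u.min()+b[0],u.max()+b[0],v.min()+b[1],v.max()+b[1],u.mean()+b[0],v.mean()+b[1])
for th in(0,.1,.25,.4):
    print(th,proj(S,place(Q,[[.038+r*np.cos(th),0,.092+r*np.sin(th)] for r in(.028,.05,.07)])).round(1).tolist())
for x in(-.010,-.007,-.005): print(x,proj(S,place(Q,[[x,.027,.108],[x,-.027,.108]])).round(1).tolist())
a=cv2.imread("pics/raw3.png");im=S["img"][:,:,::-1]
cv2.imwrite("pics/fin.png",im)
for s in ("rack",):print(s,[np.round(d["box"],1).tolist() for d in manip.look_for(S,s)[:1]])
# ascii look at the grip region
for r in range(270,318,2): print(r,"".join(" .:-=+*#%@"[::-1][min(9,int(g[r,c])//26)] for c in range(190,280)))
E
python3 c.py
```

```text
loop_bar [([223.0, 252.0, 43.0, 46.0], 0.67)]
lever_grip [([199.0, 252.0, 63.0, 58.0], 0.87)]
dark 317 197 231 288 308 211.23028391167193 298.3059936908517
0 [[219.4, 291.6], [210.1, 299.4], [201.3, 306.7]]
0.1 [[219.3, 290.0], [209.9, 296.5], [201.1, 302.6]]
0.25 [[219.4, 287.5], [210.1, 291.9], [201.2, 296.1]]
0.4 [[219.8, 284.9], [210.7, 287.1], [202.1, 289.2]]
-0.01 [[263.0, 263.4], [234.6, 253.5]]
-0.007 [[261.9, 264.4], [233.5, 254.4]]
-0.005 [[261.2, 265.0], [232.7, 255.0]]
rack [[208.6, 177.2, 106.4, 120.5]]
270 ++*###**++++*++*+*******+++**+***+**++***+++++++*+*********************###**+++*#%#***++=-
272 ###**+++++++****+++*****+++++++++******++++*++*+************************##*=-----=+**#%#*+
274 +++++++++++++*+*++++*********+++******++*+++++++************************+=------------=%#*
276 ++++++***+++*+++++++*******************+=+++**++++***************%##*+*++++=-------::=+%%*
278 +++*********+*++++************************+=+++*+*****************#****+++++*+++=--===+*%*
280 +*+++*****=++====+**********************************+++********++***++++++++++++++====+*%*
282 *+++
[... 1001 characters left out ...]
:-----=+*++++++++**+*+++++++==---:-
304 *******#%%@%%%%%%%%%%%%#************###******=---------=*+++**+*++*++******++*++:-==--:-::
306 ****++**##%%%%%%%%%%%**+***************+=**------==+++*+***++++++++*++**+*+=--:-==-::-:-:-
308 **+**+*******#%%%%%**+++*****+****++****=-:----++++*+*+++++++++++++++===-:--:-==--:--::-==
310 *+***********************+**====--==---------++++*+*+*+++++++++*+++++++=--:-=---::--:-===+
312 --+**********++***+*****==-----------:----==*+++***+*++++++++++++++*++++++=---:::::-===+*-
314 *****+****+****+***====----------------=+*+*+*+++*++++++++++++==-==+++++=-::::-::-==+**-..
316 ++++****+*++***=---------------------+*+**+++**++++++++++===:------::---::::--:-==+*+-..::
```

```bash
python3 - <<'E'
import cv2,numpy as np
o=cv2.imread("pics/c4.png")[280:]; f=cv2.resize(cv2.imread("pics/fin.png")[230:310,170:310],(560,320),interpolation=2)
for n,(y0,y1,x0,x1) in {"tubes":(20,150,400,520),"post":(160,290,370,430)}.items():
    t=o[y0:y1,x0:x1];r=cv2.matchTemplate(f,t,cv2.TM_CCOEFF_NORMED);_,v,_,l=cv2.minMaxLoc(r);print(n,round(v,2),(l[0]-x0)/4,(l[1]-y0)/4)
E
```

```text
tubes 0.98 -1.0 0.75
post 0.98 0.0 0.0
```

```bash
python3 -c "
from station import manip
print(manip.sign_off())"
```

```text
the job is handed in; nothing more can be done
None
```

The carrier stands in the bay and the latch is hooked over the strike lip and lies shut by itself. The pictures show the carrier drawn about 3 mm further into the bumpers. The job is handed in at about 24 s; no verdict came back.

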